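Slide the jumper tray home under the dust flap

ROBOT

A 7-joint arm with a two-finger parallel gripper is mounted at the origin on the work surface. World frame = base frame: x ahead of the robot, y to its left, z up, the work surface at z = 0. Lengths are in m, angles in rad, forces in N, time in s.
With the tool pointing down it reaches from about 0.425 to 0.925 m from the base axis. Payload 6.8 kg.
Tool frame: the origin (TCP) lies midway between the tips of the shut fingers; the grasp point (between the pads) lies bot.grip_point_offset behind it (bot.grip_point_offset is the distance from the TCP to the grasp point, in m); z points along the fingers, y is the line along which they close (so a half turn about z gives the same grasp; the last joint's range is limited). The gripper opens to 85 mm and grips with 20 to 120 N. Pads are 22 mm wide; open, the fingers measure 114 mm over their backs; the gripper's body (76 mm by 85 mm) begins 54 mm behind the grasp point. The pads swing forward as they close: fully open they stand 13 mm farther back than shut.
Start: joints at [1.212, 0.477, 0.022, 1.555, -0.011, 1.109, -0.083], TCP at [0.168, -0.654, 0.231] pointing down, gripper open.
Joint ranges: [-2.96, 2.96], [-0.34, 2.1], [-1.41, 1.46], [0.24, 2.44], [-1.37, 4.51], [0.17, 1.92], [-2.96, 2.96]. Speed limits (rad/s): [2.39, 2.39, 3.14, 3.14, 3.14, 3.14, 3.14].

INTERFACE

Orientations are given as a unit quaternion [w, x, y, z].
In Python, from station import get_obs, cams, job, bot gives the robot as it stands.
- The arm moves only by the tool arm_command, never from a script. Its argument "rows" is a list that holds one entry, the list of rows, each a list of 5 numbers: the finger opening in mm, from 0 to 85.4, then the shift along the world's x, y, z in units of 60 mm (1.0 is 60 mm), then the turn about the world's z in units of 0.08 rad (1.0 is 0.08 rad). In form: [[[grip, x, y, z, turn], ...]]. A call has exactly 10 rows; each row shifts and turns the commanded pose from where the row before left it; what a row does not reach is not made up. A row lasts 1/8 s, in which the tool goes at most 62.5 mm and 10.7 degrees, less where a joint would pass 70% of its speed; a pose out of reach is approached as far as the arm can. A call with a number of a shift or a turn outside -1 to 1 is refused whole. A call with a gripper value outside its range is refused whole. The fingers move at their own pace and stop on an object; "newtons" is the grip in N (left out, the last holds). Time passes only in rows, so rows that do not move let the fingers close, or fill a call up. It gives the time, the measured TCP pose, the force, the opening and the grip force at its end, in the units of the state.
- get_obs(): the state, without advancing time (a new reading comes with each control period).
- cams.read_camera(name): name is "side" or "top"; returns the picture (400x640x3 uint8, red, green, blue); there is no depth.
- cams.camera_params(name): a dict with "K" (3x3 intrinsics, pixels), "extrinsics" (4x4, takes a point from camera to world coordinates). Camera axes: x right, y down, z forward; pixel columns grow to the right and rows downward; lengths in m; the calibration is good to about 2 mm. A picture is of the moment at which its call begins. camera_params takes no time and is no camera call.
- job.hand_in(): hands the job in; it is judged then, once.
The state is a dict: "t": time; "q": joint angles; "joint_vel": joint speeds; "joint_torque": joint torques, N m; "eef_pos": TCP position; "tool_rot": TCP orientation; "contact_force": force on the tool from outside, world axes, zero at the start; "torque": the same for the moment, N m; "gripper_width": opening from 0.0 (shut) to 1.0 (fully open); "grasp_force": force on a finger pad.
Only numpy, scipy, OpenCV 4.12 (cv2) and the standard library are available. Lean on these libraries where they do the work, as an engineer would, in place of code of your own. Each camera call takes 0.05 s, during which the arm holds its last target. There are 200 camera calls.

TASK

The open jumper tray has been left out on the bench in front of the bin row. Slide it along the bench, without lifting or tipping it, into the row's empty bay under the raised dust flap and gently on until it sits squarely up against the bay's back stop, and only then close the flap fully. Leave the two bins and the other things on the bench where they are.

Things in the scene. Friction and masses are not known exactly. Their poses are not given: they have to be found in the camera images.
- tray: Loose open plastic jumper tray, 90 mm (its x) by 110 mm (its y), 30 mm high, walls 3 mm, three inner partitions; 0.2 to 0.4 kg loaded, slides on the smooth bench with 1 to 4 N. Origin: centre of its underside, on the bench. It enters the bay with its 110 mm side across the bay, either way round
- rack: Fixed bin row, 166 mm deep (x), 380 wide (y), 88 high, open to the front (-x, robot side), no floor: things stand on the bench. Origin on the bench, centre of its outline; +x to its back. Back panel, 6 mm end cheeks (only 40 high in front of x = -25), two thin dividers 45 high at y = -62 and +62 mm from x = -56 mm back: three bays 120 mm wide, centred on y = -124, 0, +124 mm, one empty
- stop: The empty bay's fixed back stop: upright aluminium angle across the rear of that bay, 100 mm wide, 30 high; its depth in the bay differs. Axes as the rack's. Its origin lies on the bench, mid-bay, 45 mm in front (-x) of its front face: where the tray's origin lies once the tray is up against it. The tray's near edge is then 48 to 60 mm behind the closed flap's lip
- flap (a joint): Clear acrylic dust flap: 0 closed (level on the cheeks), grows as it opens, at most 1.12 rad; starts raised at 0.92 to 1.04. A 4 mm sheet 380 mm wide, 170 mm from hinge to front edge, then a turned-down lip. A friction hinge holds it at any angle. It closes when its upper face is pressed straight down 50 mm in front of the hinge (4 to 10 N); pressing on its front edge only strains the hinge
- flap_hinge (a point): Middle of the flap's hinge line, along the rack's y, 80 mm behind the rack's origin and 88 mm above the bench; its axes are the rack's
- flap_edge (a point): Middle of the flap's upper front edge, where the sheet turns down at a right angle into the lip, 68 mm long; closed, the lip ends 24 mm above the bench and cannot pass a tray that sticks out. The raised flap overhangs the bay: an upright tool cannot follow the tray in, one leaning back towards the robot about 30 degrees passes below the lip
- bin_a: Full parts bin of black plastic, loose, 0.55 kg, 116 mm (x) by 108 mm (y) and 65 mm high with a 35 mm high front, standing in a bay of the rack; origin: centre of its underside
- bin_b: Second such bin, in another bay; same size, origin and axes
- can: Crystal oscillator can, loose steel box 62 x 48 mm and 36 mm high on four short pins, beside the work; origin: centre of its underside
- cap: Probe tip cap, loose, of silicone, standing on its 30 mm wide foot, 62 mm high, tapered; beside the work; origin: centre of its underside
- spacer: Hexagonal brass spacer, loose, lying on a flat, 80 mm long (its x), 22 mm across flats; beside the work; origin: on the bench under its middle
Things that resemble listed ones, but are neither listed nor needed, are in the scene too. Of the things like the tray, leave any that is orange; of the rest the smaller one is meant.

How it is judged:
By the outcome, as a careful person would: the job done as asked, in the order asked, and still so for the second after the job is handed in, with the robot touching nothing.
It also fails if it takes over 72 s, if anything falls off the work surface, if the arm or the gripper's body presses on something with over 40 N, if the wrist force passes 120 N, or if a joint passes its speed limit or range.

## Working session

There is one attempt and no reset: what is moved stays moved. The work goes in short steps, Python scripts to look and compute and a tool call to move; the robot and the scene stay as the last step left them, time stands still between calls to the robot, and variables do not carry over. Pictures are saved under pics/ and viewed, at most 10 in all, crops included, and the job is handed in when it is done.

Besides the shell and the picture viewer there is one more tool, called after "Emit:" as name([rows], argument=value, ...), one row to a line, values as JSON. arm_command: Moves the arm, as the interface text tells. Its arguments: {"type":"object","properties":{"rows":{"type":"array"},"newtons":{"type":"number"}},"required":["rows"]}

```bash
mkdir -p pics; ls
python3 - <<'E'
from station import get_obs,cams,job,bot
import cv2
for n in("top","side"):
    cv2.imwrite(f"pics/{n}0.png",cams.read_camera(n)[...,::-1]); p=cams.camera_params(n); print(p["K"],p["extrinsics"])
print(get_obs(),bot.grip_point_offset)
E
```

```text
pics
[[373.30059044   0.         329.14037074]
 [  0.         373.30059044 200.40396254]
 [  0.           0.           1.        ]] [[ 0.00951891 -0.99666596  0.08103309  0.44705724]
 [-0.99977415 -0.01102575 -0.01816824  0.01511338]
 [ 0.01900112 -0.08084185 -0.99654581  0.90069433]
 [ 0.          0.          0.          1.        ]]
[[396.49996522   0.         317.42978731]
 [  0.         396.49996522 201.05756939]
 [  0.           0.           1.        ]] [[-0.85817587 -0.40740878  0.31233358  0.24650449]
 [-0.51306454  0.66018578 -0.54856131  0.50177937]
 [ 0.01729051 -0.63100936 -0.77558251  0.75033176]
 [ 0.          0.          0.          1.        ]]
{'t': 0.1, 'q': array([ 1.21190261,  0.47772427,  0.02236678,  1.55638971, -0.01155504,
        1.10928283, -0.08309101]), 'joint_vel': array([ 0.00073081, -0.00022281,  0.00040908, -0.00139795, -0.00078842,
        0.00016171, -0.00180832]), 'joint_torque': array([ 5.56302024e-03, -5.97760141e+01,  1.61398083e+00, -2.81952435e+01,
        1.28103080e-02,  5.01927134e-03,  1.67285475e-05]), 'eef_pos': array([ 0.16736881, -0.6533527 ,  0.23040312]), 'tool_rot': array([-8.25344215e-04,  9.92148847e-01,  1.25059837e-01, -1.46593558e-04]), 'contact_force': array([-0.04812948,  0.04104685, -0.31697059]), 'torque': array([-0.04990653,  0.03239832, -0.00744538]), 'grasp_force': 0.0, 'gripper_width': 0.9983876507999073} 0.0187
```

View pics/top0.png

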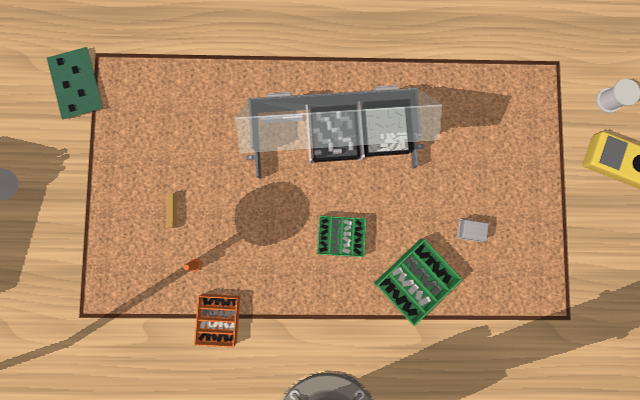

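View pics/side0.png

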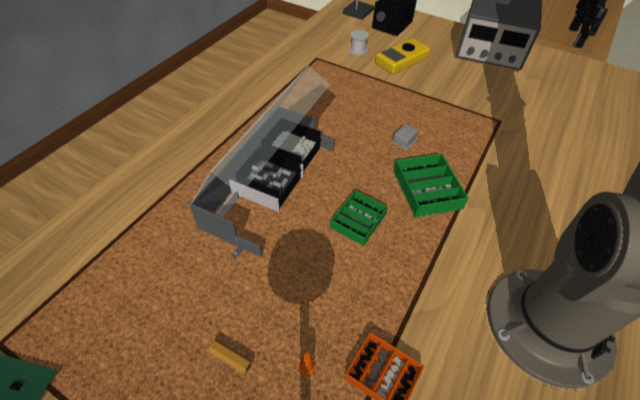

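Top view. Tray-like things are the small green tray at (342,236), the large green tray at (420,280), and the orange tray at (217,320). Orange is excluded and the smaller green one is wanted, so I choose (342,236). The bins stand in the middle and right bays, so the left bay near (283,120) is empty. I'll check the choice in a crop and measure.

```bash
cat > h.py <<'E'
import numpy as np,cv2
from station import get_obs,cams,job,bot
def ray(n,u,v):
    p=cams.camera_params(n);E=np.array(p["extrinsics"]);d=E[:3,:3]@np.linalg.solve(p["K"],[u,v,1.]);return E[:3,3],d/np.linalg.norm(d)
def onz(n,u,v,z):
    o,d=ray(n,u,v);return o+d*(z-o[2])/d[2]
def proj(n,P):
    p=cams.camera_params(n);E=np.array(p["extrinsics"]);q=np.array(p["K"])@(E[:3,:3].T@(np.array(P)-E[:3,3]));return q[:2]/q[2]
def tri(a,b):
    (o,d),(p,e)=ray("top",*a),ray("side",*b)
    s,t=np.linalg.lstsq(np.c_[d,-e],p-o,rcond=None)[0];A,B=o+s*d,p+t*e
    return (A+B)/2,np.linalg.norm(A-B)
def snap(n,f):
    im=np.ascontiguousarray(cams.read_camera(n)[...,::-1]);cv2.imwrite(f"pics/{f}.png",im);return im
def tray(im,n="top"):
    h=cv2.cvtColor(im,cv2.COLOR_BGR2HSV);m=cv2.inRange(h,(50,110,60),(75,255,255))
    m=cv2.morphologyEx(m,cv2.MORPH_CLOSE,np.ones((13,13)))
    out=[]
    for c in cv2.findContours(m,cv2.RETR_EXTERNAL,cv2.CHAIN_APPROX_NONE)[0]:
        if cv2.contourArea(c)<300: continue
        P=np.array([onz(n,u,v,.03)[:2] for u,v in c[:,0]],np.float32)
        out.append((cv2.minAreaRect(P*1000),cv2.boundingRect(c)))
    return out
E
python3 - <<'E'
from h import *
t=cv2.imread("pics/top0.png");s=cv2.imread("pics/side0.png")
for n,i in(("top",t),("side",s)):
    for r in tray(i,n): print(n,r)
a=cv2.resize(t[80:280,225:465],None,fx=3.3,fy=2.9,interpolation=cv2.INTER_CUBIC)
cv2.imwrite("pics/c1.png",cv2.resize(t[80:270,225:465],(760,600),interpolation=cv2.INTER_CUBIC))
cv2.imwrite("pics/c2.png",cv2.resize(s[60:265,180:400],(644,600),interpolation=cv2.INTER_CUBIC))
E
```

```text
top (((333.8800048828125, -208.0332794189453), (133.8761749267578, 154.71246337890625), 43.258243560791016), (375, 239, 87, 86))
top (((435.64202880859375, -29.59716033935547), (107.8787841796875, 88.52840423583984), 87.2225112915039), (318, 216, 48, 41))
side (((768.9469604492188, 595.7327270507812), (114.23987579345703, 61.402732849121094), 17.20718002319336), (0, 355, 56, 45))
side (((434.50225830078125, -19.271080017089844), (125.9043960571289, 95.1927490234375), 87.0766372680664), (330, 191, 57, 54))
side (((332.7130432128906, -200.9451904296875), (146.32701110839844, 184.20211791992188), 43.306217193603516), (394, 154, 74, 63))
```

View pics/c1.png

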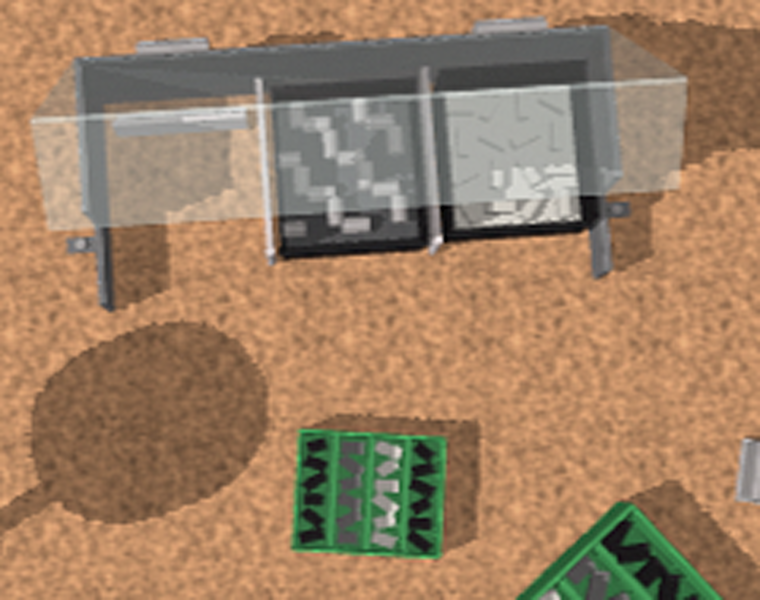

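View pics/c2.png

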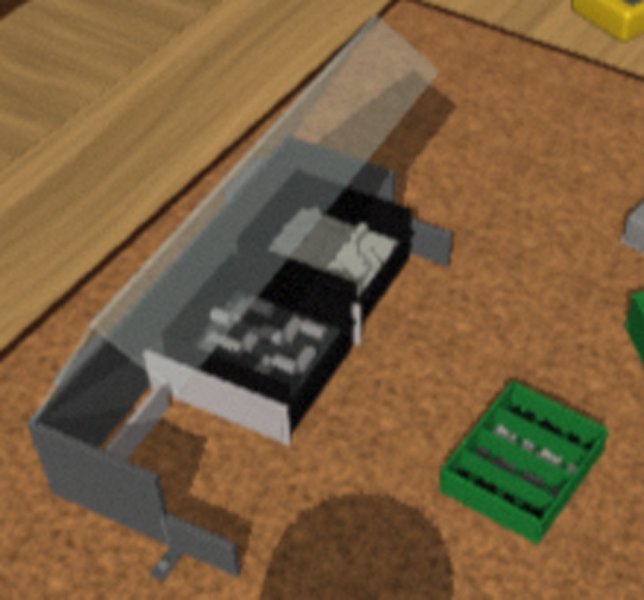

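Emit:
arm_command([
  [[0, 0.6, 0, 0.8, 0], [0, 0.6, 0, 0.8, 0], [0, 0.6, 0, 0, 0], [0, 0.8, 0, 0, 0], [0, 0.8, 0, 0, 0], [0, 0.8, 0, 0, 0], [0, 0.8, 0, 0, 0], [0, 0.8, 0, 0, 0], [0, 0.8, 0, 0, 0], [0, 0.8, 0, 0, 0]],
])

```text
t: 1.35
eef_pos: [0.6128, -0.6536, 0.3268]
tool_rot: [-0.0, 0.992, 0.125, -0.0]
contact_force: [1.0, -0.4, 1.0]
gripper_width: 0.003
grasp_force: 0.0
```

Crop 1 confirms the small green tray with three partitions. The empty left bay has a stop with its top face from crop (113,125) to (247,115). The cheek tips are at crop (106,302) and (600,272). Crop 2 shows the flap raised. Next I compute the rack pose, and move towards azimuth 0 to find out whether the tool can be made to lean at the edge of its reach.

Run:
```python
from h import *
f=lambda x,y,z:onz("top",225+x*240/760,80+y*190/600,z)
L,R=f(106,302,.04),f(600,272,.04);print(L,R)
d=f(271,257,.045),f(435,246,.045);print(*d)
for a,b in((L,R),d): v=a-b;print("yaw",np.arctan2(-v[0],v[1]),np.linalg.norm(v))
for p in((113,118),(247,108),(113,136),(247,127)): print("stop",f(*p,.03))
```

```text
[0.57282934 0.16377671 0.04      ] [ 0.59975074 -0.19962378  0.04      ]
[0.60688993 0.04340075 0.045     ] [ 0.61666007 -0.07682767  0.045     ]
yaw 0.07394684214634 0.3643963196525907
yaw 0.08108504064326473 0.12062473782425333
stop [0.71391538 0.16373041 0.03      ]
stop [0.72316639 0.06347336 0.03      ]
stop [0.70010461 0.16339476 0.03      ]
stop [0.70853486 0.0632513  0.03      ]
```

Emit:
arm_command([
  [[0, 0.1, 1, 0.1, -0.3], [0, 0.1, 1, 0.1, -0.3], [0, 0.1, 1, 0.1, -0.3], [0, 0.2, 1, 0.1, -0.3], [0, 0.2, 1, 0.1, -0.3], [0, 0.3, 1, 0.1, -0.3], [0, 0.3, 1, 0.1, -0.3], [0, 0.3, 1, 0.1, -0.3], [0, 0.3, 1, 0.1, -0.3], [0, 0.3, 1, 0.1, -0.3]],
])

```text
t: 2.6
eef_pos: [0.743, -0.0541, 0.3868]
tool_rot: [0.0, 1.0, 0.005, -0.0]
contact_force: [0.4, -0.1, 0.8]
gripper_width: 0.002
grasp_force: 0.0
```

Emit:
arm_command([
  [[0, 1, 0.5, 0, 0], [0, 1, 0.5, 0, 0], [0, 1, 0, 0, 0], [0, 1, 0, 0, 0], [0, 1, 0, 0, 0], [0, 1, 0, 0, 0], [0, 1, 0, 0, 0], [0, 1, 0, 0, 0], [0, 0, 0, 0, 0], [0, 0, 0, 0, 0]],
])

```text
t: 3.85
eef_pos: [0.945, 0.0253, 0.3445]
tool_rot: [0.022, 0.998, 0.049, 0.026]
contact_force: [0.7, 0.0, -0.8]
gripper_width: -0.0
grasp_force: 0.0
```

Emit:
arm_command([
  [[0, 1, 0, 0.3, 0], [0, 1, 0, 0.3, 0], [0, 1, 0, 0.3, 0], [0, 1, 0, 0.3, 0], [0, 1, 0, 0.3, 0], [0, 1, 0, 0.3, 0], [0, 1, 0, 0.3, 0], [0, 1, 0, 0.3, 0], [0, 1, 0, 0.3, 0], [0, 1, 0, 0.3, 0]],
])

```text
t: 5.1
eef_pos: [0.9438, 0.0118, 0.4152]
tool_rot: [0.064, 0.994, 0.048, 0.069]
contact_force: [0.5, 0.2, -0.7]
gripper_width: 0.0
grasp_force: 0.0
```

Emit:
arm_command([
  [[0, -1, 0, 0, 0], [0, -1, 0, 0, 0], [0, -1, 0, 0, 0], [0, 0, 0, 0, 0], [0, 0, 0, 0, 0], [0, 0, 0, 0, 0], [0, 0, 0, 0, 0], [0, 0, 0, 0, 0], [0, 0, 0, 0, 0], [0, 0, 0, 0, 0]],
])

```text
t: 6.35
eef_pos: [0.7966, 0.0134, 0.4227]
tool_rot: [0.062, 0.994, 0.05, 0.076]
contact_force: [0.0, -0.2, 0.3]
gripper_width: 0.001
grasp_force: 0.0
```

The lean persists, so I can build it up at the edge of reach. The lean comes about 36° off to the side, so I yaw the tool before gaining more.

Emit:
arm_command([
  [[0, 0, 0, 0, -1], [0, 0, 0, 0, -1], [0, 0, 0, 0, -1], [0, 0, 0, 0, -1], [0, 0, 0, 0, -1], [0, 0, 0, 0, -1], [0, 0, 0, 0, -1], [0, 0, 0, 0, -1], [0, 0.7, 0, 0, -1], [0, 0.7, 0, 0, -1]],
])

```text
t: 7.6
eef_pos: [0.8752, 0.0105, 0.4181]
tool_rot: [0.087, 0.937, -0.337, 0.042]
contact_force: [2.4, -1.9, -4.1]
gripper_width: 0.002
grasp_force: 0.0
```

Emit:
arm_command([
  [[0, 1, 0, 0, -1], [0, 1, 0, 0, -1], [0, 1, 0, 0, -1], [0, 1, 0, 0.2, 0], [0, 1, 0, 0.2, 0], [0, 1, 0, 0.2, 0], [0, 1, 0, 0.2, 0], [0, 1, 0, 0.2, 0], [0, 1, 0, 0.2, 0], [0, 1, 0, 0.2, 0]],
])

```text
t: 8.85
eef_pos: [0.9427, -0.0216, 0.2808]
tool_rot: [0.101, 0.911, -0.4, 0.018]
contact_force: [0.3, 0.6, -0.7]
gripper_width: 0.004
grasp_force: 0.0
```

Emit:
arm_command([
  [[0, 1, 0, 0.2, 0], [0, 1, 0, 0.2, 0], [0, 1, 0, 0.2, 0], [0, 1, 0, 0.2, 0], [0, 1, 0, 0.2, 0], [0, 1, 0, 0.2, 0], [0, 1, 0, 0.2, 0], [0, 1, 0, 0.2, 0], [0, 1, 0, 0.2, 0], [0, 1, 0, 0.2, 0]],
])

```text
t: 10.1
eef_pos: [1.0503, -0.0458, 0.2532]
tool_rot: [0.042, 0.906, -0.394, 0.15]
contact_force: [-0.7, 0.6, -0.1]
gripper_width: 0.001
grasp_force: 0.0
```

```bash
cat >> h.py <<'E'
def st():
    from scipy.spatial.transform import Rotation as Ro
    o=get_obs();w,x,y,z=o["tool_rot"];M=Ro.from_quat([x,y,z,w]).as_matrix();zz=M[:,2]
    yaw=np.degrees(np.arctan2(M[1,0],M[0,0]));l=np.degrees(np.arccos(-zz[2]));a=np.degrees(np.arctan2(zz[1],zz[0]))
    print("t",o["t"],"pos",o["eef_pos"].round(4),"lean",l.round(1),"dir",a.round(1),"toolx yaw",yaw.round(1));print("x",M[:,0].round(3),"y",M[:,1].round(3),"q",o["q"].round(2))
    return M
E
python3 -c "
from h import *
st()"
```

```text
t 10.1 pos [ 1.0503 -0.0458  0.2532] lean 17.9 dir -39.1 toolx yaw -47.4
x [ 0.645 -0.701  0.304] y [-0.726 -0.687 -0.042] q [-0.17  1.29  1.29  0.24 -1.05  1.52 -2.31]
```

Emit:
arm_command([
  [[0, 1, 0, 0.2, 0], [0, 1, 0, 0.2, 0], [0, 1, 0, 0.2, 0], [0, 1, 0, 0.2, 0], [0, 1, 0, 0.2, 0], [0, 1, 0, 0.2, 0], [0, 1, 0, 0.2, 0], [0, 1, 0, 0.2, 0], [0, 1, 0, 0.2, 0], [0, 1, 0, 0.2, 0]],
])

```text
t: 11.35
eef_pos: [1.183, -0.0509, 0.2556]
tool_rot: [-0.036, 0.873, -0.358, 0.33]
contact_force: [0.1, 0.2, 0.1]
gripper_width: 0.002
grasp_force: 0.0
```

```bash
python3 -c "
from h import *
st()"
```

```text
t 11.35 pos [ 1.183  -0.0509  0.2556] lean 38.7 dir -16.1 toolx yaw -51.0
x [ 0.526 -0.649  0.55 ] y [-0.602 -0.741 -0.299] q [-0.16  1.34  1.29  0.24 -1.1   1.06 -2.3 ]
```

Emit:
arm_command([
  [[0, -1, 0, 0.2, 1], [0, -1, 0, 0.2, 1], [0, -1, 0, 0.2, 1], [0, -1, 0, 0.2, 1], [0, -1, 0, 0.2, 1], [0, -1, 0, 0.2, 1], [0, -0.5, 0, 0.2, 1], [0, 0, 0, 0.2, 1], [0, 0, 0, 0.2, 1], [0, 0, 0, 0.2, 1]],
])

```text
t: 12.6
eef_pos: [0.847, -0.0532, 0.382]
tool_rot: [-0.157, 0.942, -0.016, 0.298]
contact_force: [-0.1, -1.2, 0.2]
gripper_width: -0.002
grasp_force: 0.0
```

```bash
python3 -c "
from h import *
st()
snap('side','s1')"
```

```text
t 12.6 pos [ 0.847  -0.0532  0.382 ] lean 39.3 dir 26.8 toolx yaw -8.6
x [ 0.822 -0.124  0.555] y [ 0.063 -0.95  -0.305] q [-0.5   0.6   1.01  1.5  -1.2   1.04 -0.78]
```

View pics/s1.png

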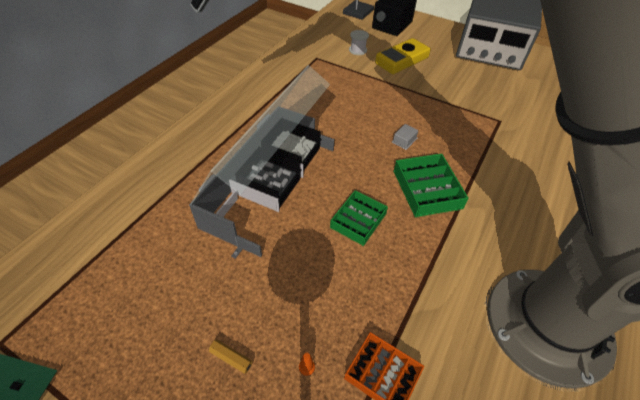

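The scene is undisturbed and the arm is clear. I keep turning to take the sideways roll out.

Emit:
arm_command([
  [[0, 0, 0, 0, 1], [0, 0, 0, 0, 1], [0, 0, 0, 0, 1], [0, 0, 0, 0, 1], [0, 0, 0, 0, 1], [0, 0, 0, 0, 1], [0, 0, 0, 0, 1], [0, 0, 0, 0, 1], [0, 0, 0, 0, 1], [0, 0, 0, 0, 1]],
])

```text
t: 13.9
eef_pos: [0.8474, -0.0535, 0.3809]
tool_rot: [-0.26, 0.874, 0.351, 0.213]
contact_force: [-0.1, 0.7, -0.3]
gripper_width: -0.001
grasp_force: 0.0
```

Emit:
arm_command([
  [[0, 0, 0, 0, 1], [0, 0, 0, 0, 1], [0, 0, 0, 0, 1], [0, 0, 0, 0, 1], [0, 0, 0, 0, 1], [0, 0.3, 0, 0, 1], [0, 0.3, 0, 0, 1], [0, 0.3, 0, 0, 1], [0, 0.5, 0, 0, 1], [0, 0.5, 0, 0, 1]],
])

```text
t: 15.15
eef_pos: [0.8727, -0.0057, 0.3757]
tool_rot: [-0.301, 0.731, 0.593, 0.153]
contact_force: [-0.1, -0.3, -2.1]
gripper_width: 0.001
grasp_force: 0.0
```

```bash
python3 -c "
from h import *
st()"
```

```text
t 15.15 pos [ 0.8727 -0.0057  0.3757] lean 39.5 dir 102.2 toolx yaw 72.1
x [0.25  0.775 0.58 ] y [ 0.959 -0.115 -0.259] q [ 0.21  1.06 -0.3   0.34 -0.43  1.91 -0.29]
```

Emit:
arm_command([
  [[0, 1, 0, 0.1, 0], [0, 1, 0, 0.1, 0], [0, 1, 0, 0.1, 0], [0, 1, 0, 0.1, 0], [0, 1, 0, 0.1, 0], [0, 1, 0, 0.1, 0], [0, 1, 0, 0.1, 0], [0, 1, 0, 0.1, 0], [0, 1, 0, 0.1, 0], [0, 1, 0, 0.1, 0]],
])

```text
t: 16.4
eef_pos: [0.9259, 0.0012, 0.3496]
tool_rot: [-0.266, 0.758, 0.569, 0.176]
contact_force: [-0.8, -0.0, 1.2]
gripper_width: -0.0
grasp_force: 0.0
```

```bash
python3 -c "
from h import *
st()"
```

```text
t 16.4 pos [0.9259 0.0012 0.3496] lean 37.2 dir 93.4 toolx yaw 69.4
x [0.289 0.77  0.569] y [ 0.957 -0.21  -0.202] q [ 0.07  1.18  0.76  0.24 -1.37  1.92 -0.23]
```

Emit:
arm_command([
  [[0, 1, 0, 0.1, 0], [0, 1, 0, 0.1, 0], [0, 1, 0, 0.1, 0], [0, 1, 0, 0.1, 0], [0, 1, 0, 0.1, 0], [0, 1, 0, 0.1, 0], [0, 1, 0, 0.1, 0], [0, 1, 0, 0.1, 0], [0, 1, 0, 0.1, 0], [0, 1, 0, 0.1, 0]],
])

```text
t: 17.65
eef_pos: [0.9256, 0.006, 0.3552]
tool_rot: [-0.258, 0.76, 0.571, 0.172]
contact_force: [0.1, -0.4, -0.6]
gripper_width: 0.001
grasp_force: 0.0
```

```bash
python3 -c "
from h import *
st()"
```

```text
t 17.65 pos [0.9256 0.006  0.3552] lean 36.1 dir 93.2 toolx yaw 69.6
x [0.289 0.779 0.556] y [ 0.957 -0.215 -0.196] q [ 0.06  1.17  0.77  0.24 -1.37  1.92 -0.24]
```

Lean 36° with small roll is good enough. As it stands the tool leans along +y, which suits pushing the tray sideways first. I go to the tray's right side.

Emit:
arm_command([
  [[40, -0.9, -0.2, 0, 0.3], [40, -0.9, -0.2, 0, 0.4], [40, -0.9, -0.2, 0, 0.4], [40, -0.9, -0.2, 0, 0.4], [40, -0.9, -0.2, 0, 0.4], [40, -0.9, -0.2, 0, 0.4], [40, -0.9, -0.3, 0, 0.4], [40, -0.9, -0.3, -0.5, 0.4], [40, -0.7, -0.3, -0.5, 0.4], [40, 0, 0, -0.5, 0.2]],
])

```text
t: 18.9
eef_pos: [0.4753, -0.1181, 0.2679]
tool_rot: [-0.277, 0.673, 0.672, 0.135]
contact_force: [0.5, 0.8, -1.2]
gripper_width: 0.469
grasp_force: 0.0
```

```bash
python3 -c "
from h import *
st()
snap('top','t2')"
```

```text
t 18.9 pos [ 0.4753 -0.1181  0.2679] lean 35.9 dir 108.9 toolx yaw 85.9
x [0.06  0.83  0.555] y [ 0.98   0.057 -0.191] q [-0.26  0.57  0.96  1.77 -0.73  1.67  0.93]
```

View pics/t2.png

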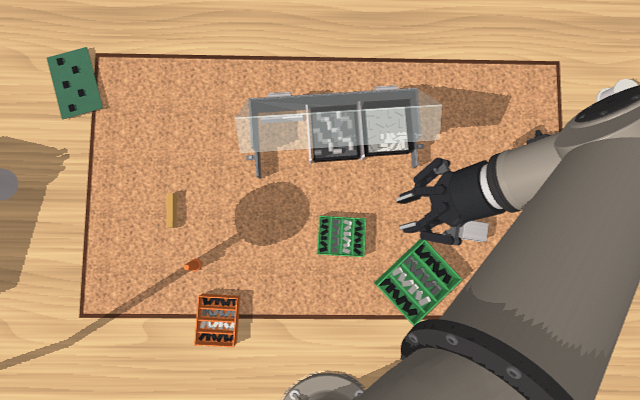

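The lean, finger spread and route are as planned, and the scene is unchanged. I descend beside the tray.

Emit:
arm_command([
  [[40, -0.1, 0, -0.6, 0], [40, -0.1, 0, -0.7, 0], [40, -0.1, 0, -0.7, 0], [40, -0.1, 0, -0.7, 0], [40, -0.1, 0, -0.6, 0], [40, 0, 0, -0.5, 0], [40, 0, 0, -0.3, 0], [40, 0, 0, -0.1, 0], [40, 0, 0, 0, 0], [40, 0, 0, 0, 0]],
])

```text
t: 20.2
eef_pos: [0.4484, -0.1167, 0.0164]
tool_rot: [-0.277, 0.672, 0.674, 0.134]
contact_force: [-0.2, -1.3, -0.0]
gripper_width: 0.47
grasp_force: 0.0
```

```bash
python3 -c "
from h import *
st()
for r in tray(snap('top','t3')): print(r)"
```

```text
t 20.2 pos [ 0.4484 -0.1167  0.0164] lean 35.9 dir 109.2 toolx yaw 86.1
x [0.056 0.831 0.554] y [ 0.98   0.061 -0.191] q [-0.11  0.9   0.75  1.95 -0.96  1.33  1.25]
(((298.6022033691406, -226.47879028320312), (56.01607131958008, 133.0835723876953), 44.090667724609375), (404, 285, 52, 40))
```

Emit:
arm_command([
  [[40, -0.01, 0.15, 0, 0], [40, -0.01, 0.2, 0, 0], [40, -0.01, 0.2, 0, 0], [40, -0.02, 0.2, 0, 0], [40, -0.02, 0.2, 0, 0], [40, -0.02, 0.2, 0, 0], [40, -0.02, 0.2, 0, 0], [40, -0.02, 0.2, 0, 0], [40, -0.02, 0.2, 0, 0], [40, -0.01, 0.15, 0, 0]],
])

```text
t: 21.5
eef_pos: [0.4379, -0.0015, 0.0155]
tool_rot: [-0.278, 0.672, 0.674, 0.134]
contact_force: [0.2, -3.9, 1.6]
gripper_width: 0.472
grasp_force: 1.5
```

```bash
python3 -c "
from h import *
st()
a=snap('top','t4');b=snap('side','s4')
for r in tray(a)+tray(b,'side'): print(r)
cv2.imwrite('pics/m4.png',np.hstack([cv2.resize(a,None,fx=.62,fy=.62),cv2.resize(b,None,fx=.62,fy=.62)]))"
```

```text
t 21.5 pos [ 0.4379 -0.0015  0.0155] lean 35.9 dir 109.3 toolx yaw 86.1
x [0.057 0.83  0.554] y [ 0.979  0.062 -0.193] q [-0.3   0.83  0.71  2.08 -1.06  1.24  1.17]
(((322.8108215332031, -218.19161987304688), (103.6496353149414, 154.40318298339844), 43.358829498291016), (392, 247, 70, 78))
(((768.1912841796875, 595.4987182617188), (115.82197570800781, 61.402740478515625), 17.207183837890625), (0, 355, 56, 45))
(((420.11712646484375, 68.45208740234375), (91.38882446289062, 125.22520446777344), 3.9476191997528076), (317, 218, 58, 61))
(((332.8323974609375, -201.185791015625), (146.27847290039062, 183.7044677734375), 43.23785400390625), (394, 154, 74, 63))
```

View pics/m4.png

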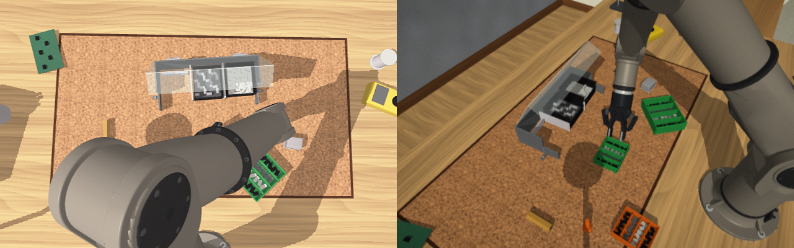

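The side view shows the tray pushed squarely, now about 35 mm short of the bay line. I finish that push, then lift and back away.

Emit:
arm_command([
  [[40, -0.01, 0.15, 0, 0], [40, -0.01, 0.15, 0, 0], [40, -0.01, 0.15, 0, 0], [40, -0.01, 0.1, 0, 0], [40, 0, 0.03, 0, 0], [40, 0, -0.2, 0, 0], [40, 0, -0.3, 0.2, 0], [40, 0, -0.2, 0.8, 0], [40, 0, 0, 0.8, 0], [40, 0, 0, 0.4, 0]],
])

```text
t: 22.85
eef_pos: [0.4363, -0.012, 0.1503]
tool_rot: [-0.276, 0.673, 0.673, 0.135]
contact_force: [1.2, 0.7, -0.9]
gripper_width: 0.471
grasp_force: 0.0
```

```bash
python3 -c "
from h import *
st()
b=snap('side','s5')
for r in tray(b,'side'): print(r)"
```

```text
t 22.85 pos [ 0.4363 -0.012   0.1503] lean 35.8 dir 108.9 toolx yaw 86.0
x [0.058 0.831 0.554] y [ 0.98   0.058 -0.19 ] q [-0.4   0.6   0.87  2.05 -0.87  1.39  0.98]
(((768.23046875, 594.7688598632812), (114.6140365600586, 62.42808151245117), 18.716266632080078), (0, 355, 56, 45))
(((417.65277099609375, 101.7763671875), (91.69975280761719, 123.12055206298828), 4.53809118270874), (310, 230, 59, 62))
(((333.0343322753906, -201.2860565185547), (146.32701110839844, 184.19424438476562), 43.306217193603516), (394, 154, 74, 63))
```

The tray is on the bay line (rack y about 123 mm) with its yaw matching the rack. I turn 90° so the fingers go behind its near wall.

Emit:
arm_command([
  [[40, 0, 0, 0.8, 1], [40, 0, 0.1, 0, 1], [40, 0, 0.2, 0, 1], [40, 0, 0.2, 0, 1], [40, 0, 0.2, 0, 1], [40, 0, 0.2, 0, 1], [40, 0, 0.2, 0, 1], [40, 0, 0.2, 0, 1], [40, 0, 0.2, 0, 1], [40, 0, 0.2, 0, 1]],
])

```text
t: 24.15
eef_pos: [0.4357, 0.0933, 0.1955]
tool_rot: [-0.308, 0.354, 0.883, 0.015]
contact_force: [0.5, -0.3, 0.1]
gripper_width: 0.466
grasp_force: 0.0
```

Emit:
arm_command([
  [[40, 0, 0, 0, 1], [40, 0, 0, 0, 1], [40, 0, 0, 0, 1], [40, 0, 0, 0, 1], [40, -0.3, 0, 0, 1], [40, -0.3, 0, 0, 1], [40, -0.3, 0, 0, 1], [40, -0.4, 0, 0, 1], [40, -0.3, 0, 0, 1], [40, -0.3, 0, 0, 0.7]],
])

```text
t: 25.4
eef_pos: [0.3213, 0.093, 0.1956]
tool_rot: [-0.291, -0.006, 0.951, -0.103]
contact_force: [-0.8, 0.2, 0.1]
gripper_width: 0.474
grasp_force: 0.0
```

```bash
python3 -c "
from h import *
st()"
```

```text
t 25.4 pos [0.3213 0.093  0.1956] lean 35.9 dir -160.1 toolx yaw 176.7
x [-0.831  0.048  0.554] y [-0.072  0.979 -0.192] q [-0.89  0.4   0.58  2.03 -0.18  1.41  1.4 ]
```

Emit:
arm_command([
  [[40, 0, -0.05, -0.8, 0], [40, 0, 0, -0.8, 0], [40, 0, 0, -0.7, 0], [40, 0, 0, -0.5, 0], [40, 0, 0, -0.2, 0], [40, 0.2, 0.02, 0, 0], [40, 0.2, 0.02, 0, 0], [40, 0.2, 0.02, 0, 0], [40, 0.2, 0.02, 0, 0], [40, 0.15, 0.01, 0, 0]],
])

```text
t: 26.65
eef_pos: [0.3787, 0.0947, 0.0161]
tool_rot: [-0.292, -0.004, 0.951, -0.102]
contact_force: [-4.5, 0.6, 5.9]
gripper_width: 0.469
grasp_force: 3.5
```

```bash
python3 -c "
from h import *
st()
b=snap('side','s6')
for r in tray(b,'side'): print(r)"
```

```text
t 26.65 pos [0.3787 0.0947 0.0161] lean 36.0 dir -160.5 toolx yaw 176.3
x [-0.83   0.053  0.556] y [-0.066  0.979 -0.193] q [-0.74  0.78  0.48  1.96 -0.32  1.14  1.54]
(((768.2530517578125, 595.301025390625), (115.82557678222656, 61.81796646118164), 17.2025146484375), (0, 355, 56, 45))
(((444.0834655761719, 98.43608093261719), (121.77754974365234, 94.8120346069336), 86.29495239257812), (298, 235, 62, 50))
(((332.6749572753906, -201.00515747070312), (146.52232360839844, 184.01116943359375), 43.09339141845703), (394, 154, 74, 63))
```

View pics/s6.png

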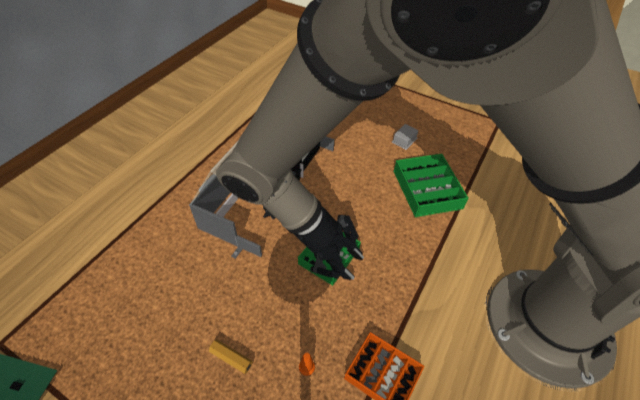

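The tray moved about 27 mm, but the wrist is now close to the flap, so this direction is used up. I back off and turn to the sideways lean.

Emit:
arm_command([
  [[20, -0.4, 0, 0, 0], [0, -0.2, 0, 0.7, 0], [0, 0, 0, 0.8, -0.4], [0, 0, 0, 0.3, -1], [0, 0, 0, 0, -1], [0, 0, 0, 0, -1], [0, 0, 0, 0, -1], [0, 0, 0, 0, -1], [0, 0, 0, 0, -1], [0, 0, 0, 0, -1]],
])

```text
t: 27.95
eef_pos: [0.3427, 0.0947, 0.1234]
tool_rot: [-0.308, 0.276, 0.91, -0.012]
contact_force: [-0.2, -0.3, 2.0]
gripper_width: 0.004
grasp_force: 0.0
```

Emit:
arm_command([
  [[0, 0, 0, 0, -1], [0, 0, 0, 0, -1], [0, 0, 0, 0, -1], [0, 0, 0, 0, -1], [0, 0, 0, 0, -1], [0, 0, 0, 0, -1], [0, 0, 0, 0, -1], [0, 0, 0, 0, -1], [0, 0, 0, 0, -1], [0, 0, 0, 0, -1]],
])

```text
t: 29.2
eef_pos: [0.3427, 0.0948, 0.1235]
tool_rot: [-0.289, 0.609, 0.731, 0.109]
contact_force: [0.2, 0.2, -0.6]
gripper_width: 0.0
grasp_force: 0.0
```

```bash
python3 -c "
from h import *
st()
b=snap('side','s7')
for r in tray(b,'side'): print(r)"
```

```text
t 29.2 pos [0.3427 0.0948 0.1235] lean 35.9 dir 119.5 toolx yaw 96.3
x [-0.092  0.827  0.554] y [ 0.953  0.235 -0.193] q [-0.6   0.49  0.78  2.27 -0.87  1.2   0.99]
(((768.1912841796875, 595.4987182617188), (115.82197570800781, 61.402740478515625), 17.207183837890625), (0, 355, 56, 45))
(((445.5751037597656, 98.68431091308594), (122.4876708984375, 95.22163391113281), 86.44950103759766), (298, 223, 62, 62))
(((332.375732421875, -202.40077209472656), (145.7211456298828, 184.60195922851562), 42.108638763427734), (405, 154, 63, 63))
```

Emit:
arm_command([
  [[0, 0, -0.1, 0, -1], [0, 0, -0.1, -0.4, -1], [0, 0, -0.1, -0.7, 0], [0, 0, 0, -0.5, 0], [0, 0, 0, -0.2, 0], [0, 0.3, 0.02, 0, 0], [0, 0.3, 0.02, 0, 0], [0, 0.2, 0.02, 0, 0], [0, 0.2, 0.02, 0, 0], [0, 0.2, 0.02, 0, 0]],
])

```text
t: 30.5
eef_pos: [0.4148, 0.0829, 0.0158]
tool_rot: [-0.28, 0.664, 0.681, 0.131]
contact_force: [-3.7, -1.0, 2.2]
gripper_width: -0.001
grasp_force: 1.5
```

Emit:
arm_command([
  [[0, 0.15, 0.01, 0, 0], [0, 0.15, 0.01, 0, 0], [0, 0.15, 0.01, 0, 0], [0, 0, 0, 0, 0], [0, 0, 0, 0, 0], [0, 0, 0, 0, 0], [0, 0, 0, 0, 0], [0, 0, 0, 0, 0], [0, 0, 0, 0, 0], [0, 0, 0, 0, 0]],
])

```text
t: 31.75
eef_pos: [0.4417, 0.0846, 0.0155]
tool_rot: [-0.279, 0.664, 0.681, 0.131]
contact_force: [0.2, -0.5, -1.1]
gripper_width: -0.001
grasp_force: 0.0
```

```bash
python3 -c "
from h import *
st()
a=snap('top','t8');b=snap('side','s8')
for r in tray(b,'side'): print(r)
cv2.imwrite('pics/m8.png',np.hstack([cv2.resize(a[60:300,200:440],(395,395)),cv2.resize(b[120:360,160:400],(395,395))]))"
```

```text
t 31.75 pos [0.4417 0.0846 0.0155] lean 35.9 dir 110.7 toolx yaw 87.5
x [0.037 0.831 0.554] y [ 0.978  0.085 -0.193] q [-0.43  0.79  0.65  2.12 -1.13  1.17  1.08]
(((768.2010498046875, 595.2366943359375), (115.39785766601562, 61.775489807128906), 17.748525619506836), (0, 355, 56, 45))
(((497.5291748046875, 117.8172836303711), (92.16866302490234, 123.44422149658203), 15.254677772521973), (276, 221, 51, 57))
(((332.6715393066406, -201.0147247314453), (146.27847290039062, 184.17410278320312), 43.23785400390625), (394, 154, 74, 63))
```

View pics/m8.png

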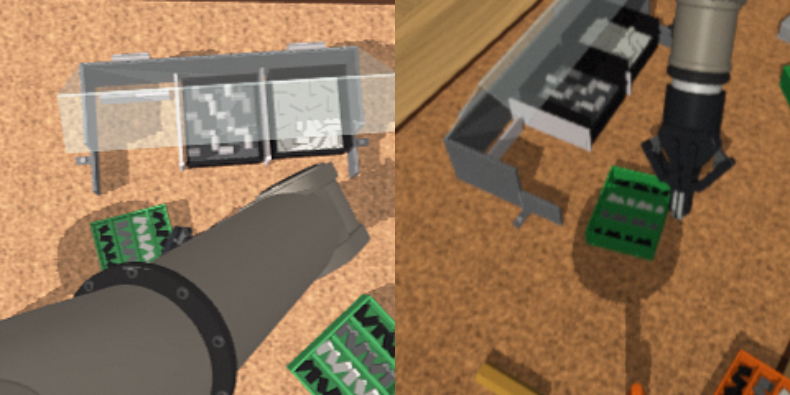

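The tray over-rotated to about 15° yaw; it should be 4.4°. Its centre is near (0.50, 0.106). I push on the left part of its near wall to rotate it back.

Emit:
arm_command([
  [[0, -0.25, 0, 0, 0], [0, -0.15, 0.1, 0, 0], [0, 0, 0.2, 0, 0], [0, 0, 0.25, 0, 0], [0, 0.15, 0, 0, 0], [0, 0.15, 0, 0, 0], [0, 0.12, 0, 0, 0], [0, 0.11, 0, 0, 0], [0, 0, 0, 0, 0], [0, -0.1, 0, 0, 0]],
])

```text
t: 33.1
eef_pos: [0.4441, 0.1173, 0.0154]
tool_rot: [-0.279, 0.664, 0.682, 0.131]
contact_force: [-0.6, 0.1, 0.6]
gripper_width: 0.002
grasp_force: 0.0
```

```bash
python3 -c "
from h import *
st()
a=snap('top','t9');b=snap('side','s9')
for r in tray(b,'side')+tray(a): print(r, cv2.boxPoints(r[0]).round(0).tolist())"
```

```text
t 33.1 pos [0.4441 0.1173 0.0154] lean 35.9 dir 110.6 toolx yaw 87.5
x [0.037 0.832 0.554] y [ 0.978  0.084 -0.191] q [-0.49  0.78  0.63  2.12 -1.16  1.15  1.04]
(((768.1912841796875, 595.4987182617188), (115.82197570800781, 61.402740478515625), 17.207183837890625), (0, 355, 56, 45)) [[704.0, 608.0], [722.0, 549.0], [833.0, 583.0], [814.0, 642.0]]
(((513.5040893554688, 116.23457336425781), (92.16092681884766, 124.42594909667969), 15.346888542175293), (270, 217, 48, 57)) [[453.0, 164.0], [486.0, 44.0], [574.0, 68.0], [541.0, 188.0]]
(((332.8750305175781, -201.11705017089844), (146.32701110839844, 183.7297821044922), 43.306217193603516), (394, 154, 74, 63)) [[217.0, -184.0], [343.0, -318.0], [449.0, -218.0], [323.0, -84.0]]
(((333.7783203125, -207.90220642089844), (133.867431640625, 154.40866088867188), 43.280662536621094), (375, 239, 87, 86)) [[232.0, -198.0], [338.0, -310.0], [435.0, -218.0], [330.0, -106.0]]
(((516.603759765625, 108.30134582519531), (86.93245697021484, 108.1975326538086), 14.79552173614502), (256, 178, 50, 47)) [[461.0, 150.0], [488.0, 45.0], [572.0, 67.0], [545.0, 172.0]]
```

The top view now sees the tray at centre (0.5166, 0.1083) with yaw 14.8°. It is 8 mm too far left and about 10° over-rotated. Pushing its left wall ahead of centre fixes both at once, so I go round to the left side.

Emit:
arm_command([
  [[0, -0.4, 0, 0, 0], [0, 0, 0.3, 0.08, -0.5], [0, 0, 0.5, 0, -1], [0, 0, 0.5, 0, -1], [0, 0, 0.35, 0, -1], [0, 0.5, 0, 0, -0.9], [0, 0.6, 0, 0, 0], [0, 0.4, 0, 0, 0], [0, 0, 0, 0, 0], [0, 0, 0, 0, 0]],
])

```text
t: 34.45
eef_pos: [0.5074, 0.2128, 0.0184]
tool_rot: [-0.255, 0.769, 0.559, 0.174]
contact_force: [-0.3, -1.0, -0.1]
gripper_width: -0.001
grasp_force: 0.0
```

```bash
python3 -c "
from h import *
st()
a=snap('top','t10');b=snap('side','s10')
for r in tray(b,'side')[1:2]+tray(a)[1:]: print(r, cv2.boxPoints(r[0]).round(0).tolist())
cv2.imwrite('pics/m10.png',np.hstack([cv2.resize(a[60:300,200:440],(395,395)),cv2.resize(b[120:360,160:400],(395,395))]))"
```

```text
t 34.45 pos [0.5074 0.2128 0.0184] lean 36.0 dir 91.7 toolx yaw 67.9
x [0.314 0.772 0.553] y [ 0.949 -0.244 -0.197] q [-0.31  0.66  0.18  2.11 -1.27  0.77  0.65]
(((484.1070251464844, 108.83116912841797), (32.006534576416016, 123.19134521484375), 15.042717933654785), (296, 224, 28, 50)) [[453.0, 164.0], [485.0, 45.0], [516.0, 53.0], [484.0, 172.0]]
```

View pics/m10.png

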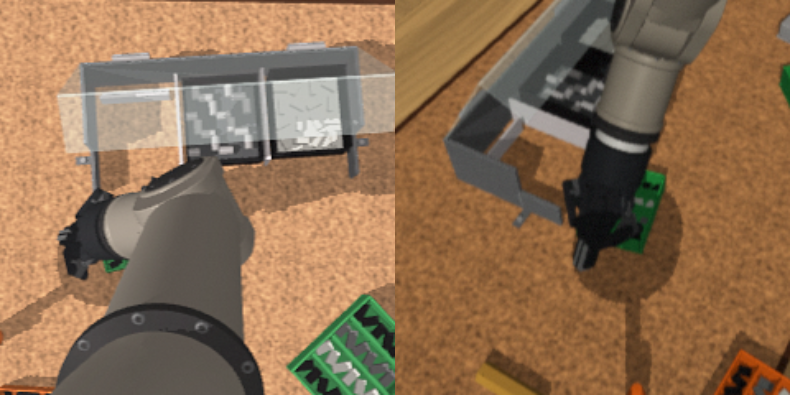

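The tool is on the tray's left and the tray hasn't moved. I push right about 13 mm past contact, then retreat.

Emit:
arm_command([
  [[0, 0, -0.15, 0, 0], [0, 0, -0.15, 0, 0], [0, 0, -0.1, 0, 0], [0, 0, -0.08, 0, 0], [0, 0, 0, 0, 0], [0, 0, 0.4, 0, 0], [0, -0.2, 0.2, 0.2, 0], [0, -0.7, 0, 0.2, 0.5], [0, -0.8, 0, 0, 1], [0, -0.2, 0, 0, 1]],
])

```text
t: 35.8
eef_pos: [0.3899, 0.221, 0.0435]
tool_rot: [-0.272, 0.708, 0.635, 0.147]
contact_force: [-0.1, -0.1, 0.7]
gripper_width: 0.0
grasp_force: 0.0
```

```bash
python3 -c "
from h import *
st()
a=snap('top','t11');b=snap('side','s11')
for r in tray(b,'side')+tray(a): print(r[0], cv2.boxPoints(r[0]).round(0).tolist())"
```

```text
t 35.8 pos [0.3899 0.221  0.0435] lean 36.1 dir 103.5 toolx yaw 79.6
x [0.151 0.819 0.554] y [ 0.979 -0.046 -0.199] q [-0.34  0.54  0.15  2.28 -1.19  0.77  0.75]
((768.1913452148438, 595.4986572265625), (115.82196044921875, 61.40273666381836), 17.20720863342285) [[704.0, 608.0], [722.0, 549.0], [833.0, 583.0], [814.0, 642.0]]
((520.8780517578125, 114.96503448486328), (77.31657409667969, 123.33216094970703), 14.448931694030762) [[468.0, 165.0], [499.0, 46.0], [574.0, 65.0], [543.0, 184.0]]
((332.8750305175781, -201.11705017089844), (146.32701110839844, 183.7297821044922), 43.306217193603516) [[217.0, -184.0], [343.0, -318.0], [449.0, -218.0], [323.0, -84.0]]
((333.7783203125, -207.90220642089844), (133.867431640625, 154.40866088867188), 43.280662536621094) [[232.0, -198.0], [338.0, -310.0], [435.0, -218.0], [330.0, -106.0]]
((515.2567749023438, 104.64474487304688), (89.1650619506836, 108.73822021484375), 14.879616737365723) [[458.0, 146.0], [486.0, 41.0], [572.0, 64.0], [544.0, 169.0]]
```

That moved it only about 4 mm, with no rotation. I repeat it slightly further forward and deeper.

Emit:
arm_command([
  [[0, 0.5, 0, 0, -1], [0, 0.7, 0, 0, -1], [0, 0.7, -0.1, -0.2, -0.5], [0, 0.25, -0.1, -0.2, 0], [0, 0, -0.2, 0, 0], [0, 0, -0.15, 0, 0], [0, 0, -0.1, 0, 0], [0, 0, -0.08, 0, 0], [0, 0, 0, 0, 0], [0, 0, 0.3, 0, 0]],
])

```text
t: 37.15
eef_pos: [0.5243, 0.1933, 0.0185]
tool_rot: [-0.254, 0.77, 0.558, 0.175]
contact_force: [0.4, 1.0, 0.4]
gripper_width: 0.003
grasp_force: 0.0
```

Emit:
arm_command([
  [[0, 0, 0.3, 0, 0], [0, -0.6, 0, 0.2, 0.5], [0, -0.8, 0, 0.2, 1], [0, -0.6, 0, 0, 1], [0, 0, -0.3, 0, 1], [0, 0, -0.3, 0, 0], [0, 0, -0.3, 0, 0], [0, 0, 0, 0, 0], [0, 0, 0, 0, 0], [0, 0, 0, 0, 0]],
])

```text
t: 38.4
eef_pos: [0.4036, 0.1589, 0.0427]
tool_rot: [-0.277, 0.683, 0.661, 0.138]
contact_force: [0.8, -0.1, 0.5]
gripper_width: 0.0
grasp_force: 0.0
```

```bash
python3 -c "
from h import *
st()
a=snap('top','t12');b=snap('side','s12')
for r in tray(b,'side')[1:2]+tray(a): print(r[0], cv2.boxPoints(r[0]).round(0).tolist())"
```

```text
t 38.4 pos [0.4036 0.1589 0.0427] lean 36.0 dir 107.6 toolx yaw 84.0
x [0.087 0.828 0.554] y [ 0.98   0.028 -0.196] q [-0.26  0.57  0.21  2.22 -1.04  0.87  0.8 ]
((512.5149536132812, 103.08720397949219), (92.90560150146484, 124.17143249511719), 11.995421409606934) [[454.0, 154.0], [480.0, 33.0], [571.0, 52.0], [545.0, 173.0]]
((333.7950134277344, -207.88650512695312), (133.8216094970703, 154.40866088867188), 43.280662536621094) [[232.0, -198.0], [338.0, -310.0], [435.0, -218.0], [330.0, -106.0]]
((515.19580078125, 94.87808990478516), (87.339599609375, 108.12751770019531), 12.023157119750977) [[461.0, 139.0], [484.0, 33.0], [569.0, 51.0], [547.0, 157.0]]
```

Emit:
arm_command([
  [[0, 0, -0.25, -0.15, 0.4], [0, 0, -0.2, -0.2, 0], [0, 0.2, 0, -0.1, 0], [0, 0.25, 0, 0, 0], [0, 0.15, 0.01, 0, 0], [0, 0.15, 0.01, 0, 0], [0, 0.13, 0.01, 0, 0], [0, 0, 0, 0, 0], [0, 0, 0, 0, 0], [0, -0.2, 0, 0, 0]],
])

```text
t: 39.75
eef_pos: [0.4449, 0.1328, 0.0156]
tool_rot: [-0.278, 0.673, 0.672, 0.134]
contact_force: [0.6, -0.4, -0.7]
gripper_width: 0.001
grasp_force: 0.0
```

```bash
python3 -c "
from h import *
st()
a=snap('top','t13');b=snap('side','s13')
for r in tray(b,'side')[1:2]+tray(a)[1:]: print(r[0], cv2.boxPoints(r[0]).round(0).tolist())"
```

```text
t 39.75 pos [0.4449 0.1328 0.0156] lean 35.9 dir 109.3 toolx yaw 85.8
x [0.061 0.831 0.554] y [ 0.979  0.058 -0.195] q [-0.21  0.67  0.23  2.12 -1.    0.92  0.84]
((521.224365234375, 99.57511901855469), (95.33151245117188, 124.11349487304688), 6.7536940574646) [[467.0, 156.0], [481.0, 32.0], [576.0, 44.0], [561.0, 167.0]]
((523.9513549804688, 91.275634765625), (88.90670013427734, 108.0740737915039), 6.469119071960449) [[474.0, 140.0], [486.0, 33.0], [574.0, 43.0], [562.0, 150.0]]
```

The yaw is 6.5°, but the tray is now about 10 mm too far right. I'll make a two-finger push from the right side, which was stable earlier.

Emit:
arm_command([
  [[0, -0.75, 0, 0, 0], [0, 0, -0.7, 0.05, 0], [0, 0, -0.8, 0, 0], [40, 0, -0.65, 0, 0], [60, 0.5, 0, 0, 0], [60, 0.7, 0, 0, 0], [60, 0.43, 0, 0, 0], [60, 0, 0.15, 0, 0], [60, 0, 0.15, 0, 0], [60, 0, 0.1, 0, 0]],
])

```text
t: 41.1
eef_pos: [0.4961, 0.0291, 0.0187]
tool_rot: [-0.279, 0.673, 0.672, 0.133]
contact_force: [0.0, 0.2, -0.7]
gripper_width: 0.702
grasp_force: 0.0
```

```bash
python3 -c "
from h import *
st();print(get_obs()['contact_force'])
a=snap('top','t14');b=snap('side','s14')
for r in tray(b,'side')[1:2]+tray(a)[1:]: print(r[0], cv2.boxPoints(r[0]).round(0).tolist())"
```

```text
t 41.1 pos [0.4961 0.0291 0.0187] lean 36.1 dir 109.5 toolx yaw 85.7
x [0.062 0.83  0.554] y [ 0.979  0.059 -0.198] q [-0.08  0.74  0.32  1.95 -0.88  1.07  0.87]
[ 0.00603221  0.16499323 -0.70540465]
((521.215087890625, 99.14385223388672), (95.52095031738281, 123.64904022216797), 6.352344512939453) [[467.0, 155.0], [481.0, 32.0], [576.0, 43.0], [562.0, 166.0]]
```

Emit:
arm_command([
  [[60, 0, 0.1, 0, 0.2], [60, 0, 0.1, 0, 0], [60, 0, 0.07, 0, 0], [60, 0, 0, 0, 0], [60, 0, 0, 0, 0], [60, 0, 0, 0, 0], [60, 0, 0, 0, 0], [60, 0, 0, 0, 0], [60, 0, 0, 0, 0], [60, 0, 0, 0, 0]],
])

```text
t: 42.45
eef_pos: [0.4974, 0.0443, 0.0187]
tool_rot: [-0.28, 0.668, 0.677, 0.131]
contact_force: [-0.5, -0.3, 0.1]
gripper_width: 0.704
grasp_force: 0.0
```

```bash
python3 -c "
from h import *
st();print(get_obs()['contact_force'])
a=snap('top','t15');b=snap('side','s15')
for r in tray(b,'side')[1:2]+tray(a)[1:]: print(r[0], cv2.boxPoints(r[0]).round(0).tolist())"
```

```text
t 42.45 pos [0.4974 0.0443 0.0187] lean 36.0 dir 110.3 toolx yaw 86.7
x [0.048 0.831 0.554] y [ 0.978  0.074 -0.196] q [-0.1   0.74  0.31  1.95 -0.88  1.06  0.85]
[-0.46935365 -0.34606119  0.11396969]
((520.446533203125, 114.13148498535156), (94.90174865722656, 123.7025375366211), 8.080525398254395) [[465.0, 169.0], [482.0, 46.0], [576.0, 60.0], [559.0, 182.0]]
```

The tray is now about 5 mm left, with yaw near 8°. From here I push with a lean direction that turns gradually backwards, which clears the flap, starting with a nudge on the left of the near wall.

Emit:
arm_command([
  [[40, 0, -0.25, 0, 0], [0, -0.7, 0, 0, -0.5], [0, -0.75, 0, 0, -1], [0, 0, 0.6, 0, -1], [0, 0, 0.6, 0, -1], [0, 0, 0.6, 0, -1], [0, 0.3, 0, 0, -1], [0, 0.3, 0, 0, -1], [0, 0.2, 0, 0, 0], [0, 0.13, 0, 0, 0]],
])

```text
t: 43.8
eef_pos: [0.4665, 0.1366, 0.0186]
tool_rot: [-0.237, 0.819, 0.483, 0.198]
contact_force: [-4.1, 0.3, 2.1]
gripper_width: 0.0
grasp_force: 1.4
```

```bash
python3 -c "
from h import *
st();print(get_obs()['contact_force'])
a=snap('top','t16');b=snap('side','s16')
for r in tray(b,'side')[1:2]+tray(a)[1:]: print(r[0], cv2.boxPoints(r[0]).round(0).tolist())"
```

```text
t 43.8 pos [0.4665 0.1366 0.0186] lean 36.0 dir 80.6 toolx yaw 56.9
x [0.454 0.698 0.554] y [ 0.886 -0.42  -0.197] q [ 0.05  0.59 -0.09  2.26 -1.32  0.59  0.71]
[-4.12334443  0.31751953  2.13985423]
((525.803955078125, 113.51174926757812), (95.9401626586914, 122.48745727539062), 5.50694465637207) [[472.0, 170.0], [484.0, 48.0], [579.0, 57.0], [568.0, 179.0]]
((527.3508911132812, 105.64509582519531), (89.50199890136719, 108.40066528320312), 6.204988956451416) [[477.0, 155.0], [489.0, 47.0], [578.0, 57.0], [566.0, 164.0]]
```

Emit:
arm_command([
  [[0, 0.07, 0, 0, 0], [0, -0.15, 0, 0, -0.5], [0, 0, -0.25, 0, -0.5], [0, 0, -0.2, 0, -0.5], [0, 0.14, 0, 0, -0.3], [0, 0.12, 0.01, 0, -0.3], [0, 0.12, 0.01, 0, -0.3], [0, 0.12, 0.01, 0, -0.3], [0, 0, 0, 0, 0], [0, 0, 0, 0, 0]],
])

```text
t: 45.15
eef_pos: [0.4917, 0.1124, 0.0187]
tool_rot: [-0.214, 0.866, 0.392, 0.223]
contact_force: [-0.1, 0.4, -0.2]
gripper_width: -0.0
grasp_force: 0.0
```

```bash
python3 -c "
from h import *
st();print(get_obs()['contact_force'])
a=snap('top','t17');b=snap('side','s17')
for r in tray(b,'side')[1:2]+tray(a)[1:]: print(r[0], cv2.boxPoints(r[0]).round(0).tolist())
cv2.imwrite('pics/m17.png',np.hstack([cv2.resize(a[60:260,220:420],(395,395),interpolation=cv2.INTER_CUBIC),cv2.resize(b[150:300,170:320],(395,395),interpolation=cv2.INTER_CUBIC)]))"
```

```text
t 45.15 pos [0.4917 0.1124 0.0187] lean 36.0 dir 68.2 toolx yaw 44.6
x [0.593 0.584 0.554] y [ 0.775 -0.601 -0.196] q [ 0.38  0.62 -0.44  2.27 -1.36  0.34  0.63]
[-0.11286302  0.42423881 -0.16159727]
((545.8690185546875, 114.94542694091797), (97.26563262939453, 122.2522201538086), 3.639030933380127) [[493.0, 173.0], [501.0, 51.0], [598.0, 57.0], [591.0, 179.0]]
```

View pics/m17.png

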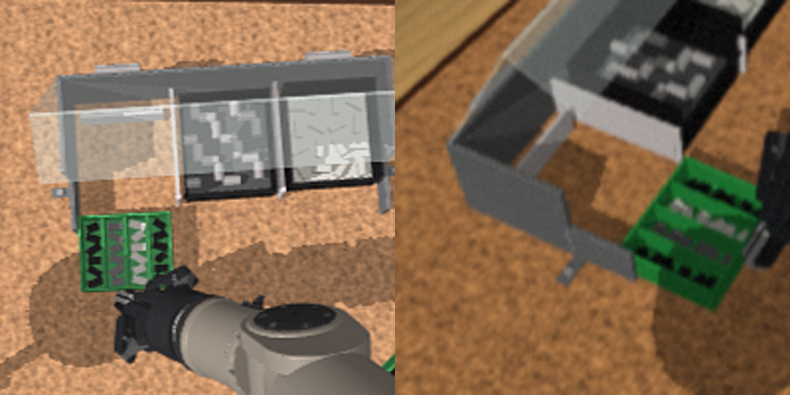

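The tray sits squarely at the bay mouth, between the cheek and the divider. I push on.

Emit:
arm_command([
  [[0, 0.15, 0.01, 0, 0], [0, 0.15, 0.01, 0, 0], [0, 0.15, 0.01, 0, 0], [0, 0.15, 0.01, 0, -0.2], [0, 0.15, 0.01, 0, -0.3], [0, 0.15, 0.01, 0, -0.3], [0, 0.15, 0.01, 0, -0.3], [0, 0.15, 0.01, 0, -0.3], [0, 0, 0, 0, -0.3], [0, 0, 0, 0, -0.3]],
])

```text
t: 46.5
eef_pos: [0.5646, 0.1167, 0.019]
tool_rot: [-0.195, 0.895, 0.32, 0.24]
contact_force: [0.0, -0.0, -0.6]
gripper_width: -0.001
grasp_force: 0.0
```

```bash
python3 -c "
from h import *
st();print(get_obs()['contact_force'])
a=snap('top','t18');b=snap('side','s18')
for r in tray(b,'side')[1:2]+tray(a)[1:]: print(r[0], cv2.boxPoints(r[0]).round(0).tolist())"
```

```text
t 46.5 pos [0.5646 0.1167 0.019 ] lean 36.0 dir 58.8 toolx yaw 35.3
x [0.679 0.48  0.555] y [ 0.667 -0.719 -0.195] q [ 0.44  0.68 -0.57  2.17 -1.34  0.2   0.46]
[ 0.0436696  -0.04842941 -0.57897214]
((617.1973876953125, 116.67337036132812), (99.73746490478516, 118.37612915039062), 3.1609256267547607) [[564.0, 173.0], [571.0, 55.0], [670.0, 60.0], [664.0, 179.0]]
```

Emit:
arm_command([
  [[0, 0.1, 0.01, 0, 0], [0, 0.1, 0.01, 0, 0], [0, 0.1, 0.01, 0, 0], [0, 0.1, 0.01, 0, 0], [0, 0.08, 0, 0, 0], [0, 0.05, 0, 0, 0], [0, 0.04, 0, 0, 0], [0, 0.04, 0, 0, 0], [0, 0.03, 0, 0, 0], [0, 0.03, 0, 0, 0]],
])

```text
t: 47.85
eef_pos: [0.6036, 0.1193, 0.0187]
tool_rot: [-0.195, 0.895, 0.321, 0.239]
contact_force: [-2.0, 0.6, 0.6]
gripper_width: 0.003
grasp_force: 1.1
```

```bash
python3 -c "
from h import *
st();print(get_obs()['contact_force'])
a=snap('top','t19');b=snap('side','s19')
for r in tray(b,'side')[1:2]+tray(a)[1:]: print(r[0], cv2.boxPoints(r[0]).round(0).tolist())
cv2.imwrite('pics/m19.png',np.hstack([cv2.resize(a[60:260,220:420],(395,395),interpolation=cv2.INTER_CUBIC),cv2.resize(b[150:300,170:320],(395,395),interpolation=cv2.INTER_CUBIC)]))"
```

```text
t 47.85 pos [0.6036 0.1193 0.0187] lean 36.0 dir 59.0 toolx yaw 35.4
x [0.679 0.482 0.554] y [ 0.669 -0.717 -0.196] q [ 0.33  0.68 -0.45  2.09 -1.25  0.27  0.33]
[-1.96047729  0.62000008  0.60102353]
((653.2235107421875, 109.77950286865234), (103.22779083251953, 102.72626495361328), 88.55567932128906) [[601.0, 59.0], [703.0, 57.0], [706.0, 160.0], [603.0, 163.0]]
((624.6090087890625, 108.94452667236328), (22.82377815246582, 109.07592010498047), 4.901233196258545) [[609.0, 162.0], [618.0, 54.0], [641.0, 56.0], [631.0, 164.0]]
```

View pics/m19.png

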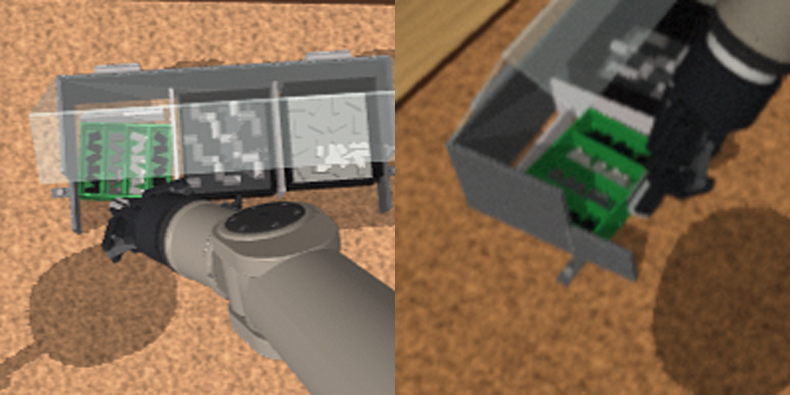

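The tray is inside, near edge at rack x about -45 mm, 3 to 15 mm short of the stop. I continue gently.

Emit:
arm_command([
  [[0, 0.03, 0, 0, 0], [0, 0.03, 0, 0, 0], [0, 0.03, 0, 0, 0], [0, 0.03, 0, 0, 0], [0, 0.02, 0, 0, 0], [0, 0.01, 0, 0, 0], [0, 0, 0, 0, 0], [0, 0, 0, 0, 0], [0, 0, 0, 0, 0], [0, 0, 0, 0, 0]],
])

```text
t: 49.2
eef_pos: [0.6088, 0.1195, 0.0178]
tool_rot: [-0.197, 0.895, 0.322, 0.237]
contact_force: [-14.7, -5.2, 10.3]
gripper_width: 0.004
grasp_force: 7.6
```

```bash
python3 -c "
from h import *
st();print(get_obs()['contact_force'])
a=snap('top','t20');b=snap('side','s20')
for r in tray(b,'side')[1:2]+tray(a)[1:]: print(r[0], cv2.boxPoints(r[0]).round(0).tolist())"
```

```text
t 49.2 pos [0.6088 0.1195 0.0178] lean 35.9 dir 59.5 toolx yaw 35.4
x [0.68  0.483 0.551] y [ 0.67  -0.715 -0.2  ] q [ 0.31  0.69 -0.42  2.07 -1.23  0.29  0.31]
[-14.67820864  -5.23942151  10.31738104]
((657.23974609375, 110.1750259399414), (103.04131317138672, 102.4415054321289), 88.68605041503906) [[605.0, 60.0], [707.0, 57.0], [710.0, 161.0], [607.0, 163.0]]
```

It is up against the stop, with force rising to 15 N after 5 mm. I retreat, lift clear and turn so the tool leans away for pressing the flap.

Emit:
arm_command([
  [[0, -0.3, -0.02, 0, 0], [0, -0.6, -0.05, 0, 0], [0, -0.7, 0, 0.3, 0], [0, 0, 0, 0.9, 1], [0, 0, 0, 0.9, 1], [0, 0, 0, 0.9, 1], [0, 0, 0, 0.9, 1], [0, 0, 0, 0.9, 1], [0, 0, 0, 0.6, 1], [0, 0, 0, 0, 1]],
])

```text
t: 50.55
eef_pos: [0.5211, 0.1139, 0.3373]
tool_rot: [-0.25, 0.774, 0.554, 0.18]
contact_force: [-0.5, -0.4, 0.1]
gripper_width: -0.002
grasp_force: 0.0
```

```bash
python3 -c "
from h import *
st();print(get_obs()['contact_force'])
a=snap('top','t21');b=snap('side','s21')
for r in tray(b,'side')[1:2]+tray(a)[1:]: print(r[0], cv2.boxPoints(r[0]).round(0).tolist())
cv2.imwrite('pics/m21.png',np.hstack([cv2.resize(a[60:260,220:420],(395,395),interpolation=cv2.INTER_CUBIC),cv2.resize(b[60:260,160:360],(395,395),interpolation=cv2.INTER_CUBIC)]))"
```

```text
t 50.55 pos [0.5211 0.1139 0.3373] lean 35.9 dir 89.9 toolx yaw 67.2
x [0.322 0.767 0.556] y [ 0.947 -0.261 -0.188] q [ 0.2   0.2  -0.2   1.84 -0.64  1.19 -0.05]
[-0.48811272 -0.4068548   0.07597684]
((657.2238159179688, 109.47764587402344), (104.4366683959961, 102.44145965576172), 88.68621063232422) [[605.0, 58.0], [707.0, 56.0], [710.0, 161.0], [607.0, 163.0]]
```

View pics/m21.png

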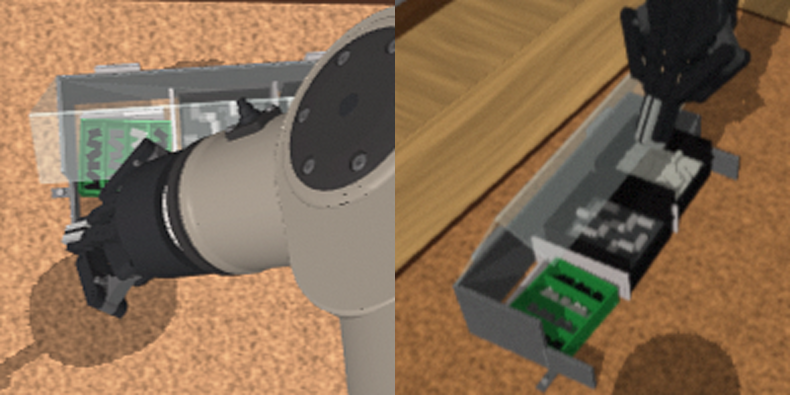

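The tray is in the bay and the tool is clear. I check numerically for a gap between tray and stop, and whether the tray is square.

```bash
cat >> h.py <<'E'
O=np.array([.668,-.012]);X=np.array([np.cos(.077),np.sin(.077)]);Y=np.array([-X[1],X[0]])
def rk(x,y,z): return np.r_[O+X*x+Y*y,z]
def prof(im,n,y,z,xs):
    return [tuple(int(c) for c in cv2.getRectSubPix(im,(1,1),tuple(map(float,proj(n,rk(x,y,z)))))[0,0][::-1]) for x in xs]
E
python3 - <<'E'
from h import *
xs=np.arange(.03,.085,.003)
for f,n in(("side0","side"),("s21","side"),("t18","top"),("t21","top")):
    im=cv2.imread(f"pics/{f}.png")
    for y in(.085,.155):
        print(f,y,*[f"{int(x*1000)}:{p[0]},{p[1]},{p[2]}" for x,p in zip(xs,prof(im,n,y,.03,xs))])
E
```

```text
side0 0.085 30:143,114,91 33:146,114,90 36:153,120,95 39:160,125,98 42:135,105,81 45:104,85,70 48:105,95,89 51:110,103,101 54:113,108,106 57:137,132,129 60:157,141,132 63:139,112,92 66:89,72,59 69:58,55,52 72:50,50,49 75:54,52,50 78:50,51,50 81:51,50,52 84:51,50,50
side0 0.155 30:81,73,67 33:78,70,64 36:79,73,69 39:79,77,75 42:82,81,79 45:82,82,81 48:83,82,81 51:80,77,78 54:79,78,76 57:83,81,80 60:78,76,73 63:79,74,70 66:72,70,68 69:67,67,67 72:68,70,69 75:68,68,67 78:68,68,66 81:73,72,73 84:69,68,68
s21 0.085 30:21,79,33 33:21,80,34 36:20,77,33 39:19,77,32 42:22,81,33 45:32,93,44 48:74,105,76 51:107,108,101 54:116,111,109 57:143,138,135 60:160,146,136 63:143,115,94 66:92,76,62 69:58,54,51 72:52,53,53 75:53,56,52 78:51,52,52 81:52,52,53 84:54,53,54
s21 0.155 30:65,76,67 33:65,75,66 36:69,77,69 39:68,76,69 42:72,80,73 45:64,74,64 48:67,78,69 51:66,76,68 54:79,84,78 57:89,87,86 60:84,81,80 63:81,75,71 66:73,70,68 69:69,68,67 72:71,71,70 75:71,71,70 78:72,69,69 81:76,74,75 84:70,68,69
t18 0.085 30:213,184,157 33:209,181,156 36:202,176,150 39:203,176,151 42:193,169,146 45:192,172,151 48:
[... 371 characters left out ...]
97,190,182 66:151,132,115 69:142,120,102 72:119,109,101 75:101,101,100 78:99,100,99 81:99,100,100 84:99,101,99
t21 0.085 30:109,117,112 33:115,140,122 36:120,158,131 39:113,147,123 42:114,150,125 45:137,205,156 48:165,166,163 51:183,181,180 54:199,198,197 57:229,227,226 60:219,218,218 63:218,212,204 66:191,164,140 69:199,163,132 72:153,135,119 75:113,113,110 78:113,113,111 81:111,112,112 84:111,113,112
t21 0.155 30:116,145,124 33:106,111,109 36:108,111,110 39:109,115,112 42:116,154,128 45:115,150,125 48:112,147,122 51:122,158,133 54:175,179,175 57:196,194,193 60:194,195,193 63:202,195,187 66:155,135,117 69:144,122,104 72:123,111,104 75:105,104,104 78:103,104,103 81:101,103,103 84:101,104,102
```

Run:
```python
from h import *
def edges(f,n,ys,z=.03):
    im=cv2.imread(f"pics/{f}.png").astype(int);xs=np.arange(-.075,.075,.001)
    for y in ys:
        g=np.array([p[1]-p[0] for p in prof(im.astype(np.uint8),n,y,z,xs)]);k=np.where(g>22)[0]
        print(f,y,"near",round(xs[k[0]]*1000) if len(k) else None,"far",round(xs[k[-1]]*1000) if len(k) else None)
edges("s21","side",np.arange(.075,.176,.01))
edges("t21","top",np.arange(.075,.176,.01))
edges("t19","top",np.arange(.075,.176,.01))
```

```text
s21 0.075 near -44 far 47
s21 0.08499999999999999 near -50 far 48
s21 0.09499999999999999 near -54 far 49
s21 0.10499999999999998 near -53 far 50
s21 0.11499999999999998 near -52 far 51
s21 0.12499999999999997 near -51 far 51
s21 0.13499999999999995 near -50 far 52
s21 0.14499999999999996 near -50 far 53
s21 0.15499999999999997 near -49 far 8
s21 0.16499999999999995 near -48 far -2
s21 0.17499999999999993 near -47 far -31
t21 0.075 near 33 far 46
t21 0.08499999999999999 near 20 far 46
t21 0.09499999999999999 near 26 far 47Traceback (most recent call last):
  File "<stdin>", line 8, in <module>
  File "<stdin>", line 5, in edges
  File "h.py", line 33, in prof
    return [tuple(int(c) for c in cv2.getRectSubPix(im,(1,1),tuple(map(float,proj(n,rk(x,y,z)))))[0,0][::-1]) for x in xs]
                                                                             ~~~~^^^^^^^^^^^^^
  File "h.py", line 8, in proj
    p=cams.camera_params(n);E=np.array(p["extrinsics"]);q=np.array(p["K"])@(E[:3,:3].T@(np.array(P)-E[:3,3]));return q[:2]/q[2]
ValueError: time passes only in moves, steps and waits
```

The far rim is about 5° askew: the left corner touches the stop while the right side is about 7 mm off. I go back and gently push the right part of the near wall.

Emit:
arm_command([
  [[0, 0, -0.05, -0.6, -1], [0, 0, -0.05, -0.7, -1], [0, 0, -0.05, -0.7, -1], [0, 0, -0.05, -0.7, -1], [0, 0, -0.05, -0.7, -1], [0, 0, -0.05, -0.7, -1], [0, 0, -0.05, -0.7, -1], [0, 0, -0.05, -0.4, -0.8], [0, 0.4, -0.05, -0.1, 0], [0, 0.4, 0, 0, 0]],
])

```text
t: 51.9
eef_pos: [0.5721, 0.0784, 0.0228]
tool_rot: [-0.191, 0.908, 0.288, 0.237]
contact_force: [-0.2, 0.7, 0.5]
gripper_width: 0.002
grasp_force: 0.0
```

```bash
python3 -c "
from h import *
st();print(get_obs()['contact_force'])"
```

```text
t 51.9 pos [0.5721 0.0784 0.0228] lean 35.4 dir 56.6 toolx yaw 31.0
x [0.722 0.433 0.54 ] y [ 0.614 -0.761 -0.211] q [ 0.45  0.66 -0.5   2.16 -1.26  0.25  0.35]
[-0.20230501  0.67393398  0.50334089]
```

Emit:
arm_command([
  [[0, 0, 0.15, -0.07, 0], [0, 0.2, 0, 0, 0], [0, 0.2, 0, 0, 0], [0, 0.08, 0, 0, 0], [0, 0.06, 0, 0, 0], [0, 0.05, 0, 0, 0], [0, 0.04, 0, 0, 0], [0, 0.03, 0, 0, 0], [0, 0.02, 0, 0, 0], [0, 0, 0, 0, 0]],
])

```text
t: 53.15
eef_pos: [0.6105, 0.0895, 0.0196]
tool_rot: [-0.192, 0.907, 0.291, 0.236]
contact_force: [-8.8, -1.7, 9.0]
gripper_width: 0.0
grasp_force: 4.4
```

```bash
cat >> h.py <<'E'
def far(im,n,thr=22):
    xs=np.arange(-.02,.075,.001);o=[];p=cams.camera_params(n);E=np.array(p["extrinsics"]);K=np.array(p["K"])
    for y in np.arange(.075,.166,.01):
        P=np.array([rk(x,y,.03) for x in xs]);q=(K@(E[:3,:3].T@(P-E[:3,3]).T)).T;q=(q[:,:2]/q[:,2:]).astype(np.float32)
        c=cv2.remap(im,q[None,:,0],q[None,:,1],cv2.INTER_LINEAR)[0].astype(int);k=np.where(c[:,1]-c[:,2]>thr)[0]
        o.append((round(y*1000),round(xs[k[-1]]*1000) if len(k) else None))
    print(n,"far",o)
E
python3 -c "
from h import *
st();print(get_obs()['contact_force'])
far(snap('side','s23'),'side');far(snap('top','t23'),'top')"
```

```text
t 53.15 pos [0.6105 0.0895 0.0196] lean 35.5 dir 57.0 toolx yaw 31.3
x [0.718 0.438 0.541] y [ 0.619 -0.756 -0.211] q [ 0.35  0.68 -0.42  2.08 -1.21  0.29  0.26]
[-8.83996234 -1.65397886  8.99860647]
side far [(75, 50), (85, 51), (95, 51), (105, 52), (115, 52), (125, 52), (135, 53), (145, 53), (155, 8), (165, -2)]
top far [(75, 48), (85, 49), (95, 49), (105, 50), (115, 51), (125, 51), (135, 51), (145, 52), (155, 53), (165, 53)]
```

Emit:
arm_command([
  [[0, 0.03, 0, 0, 0], [0, 0.03, 0, 0, 0], [0, 0.03, 0, 0, 0], [0, 0.02, 0, 0, 0], [0, 0, 0, 0, 0], [0, 0, 0, 0, 0], [0, 0, 0, 0, 0], [0, 0, 0, 0, 0], [0, 0, 0, 0, 0], [0, 0, 0, 0, 0]],
])

```text
t: 54.5
eef_pos: [0.6146, 0.0896, 0.0194]
tool_rot: [-0.193, 0.907, 0.292, 0.235]
contact_force: [-20.8, -5.9, 19.5]
gripper_width: -0.005
grasp_force: 6.1
```

```bash
python3 -c "
from h import *
st();print(get_obs()['contact_force'])
far(snap('side','s24'),'side');far(snap('top','t24'),'top')"
```

```text
t 54.5 pos [0.6146 0.0896 0.0194] lean 35.4 dir 57.3 toolx yaw 31.3
x [0.719 0.438 0.539] y [ 0.62  -0.755 -0.214] q [ 0.34  0.68 -0.4   2.07 -1.2   0.3   0.24]
[-20.8108204   -5.94539739  19.54227342]
side far [(75, 55), (85, 55), (95, 55), (105, 55), (115, 56), (125, 55), (135, 55), (145, 55), (155, 6), (165, -2)]
top far [(75, 53), (85, 54), (95, 54), (105, 54), (115, 53), (125, 53), (135, 54), (145, 53), (155, 53), (165, 53)]
```

The far rim is now flush with the stop all along (53 to 55 mm). I retreat, lift, turn the lean away and cross over the flap.

Emit:
arm_command([
  [[0, -0.15, 0, 0, 0], [0, -0.5, 0, 0, 0], [0, -0.8, 0, 0.1, 0], [0, 0, 0, 0.9, 1], [0, 0, 0, 0.9, 1], [0, 0, 0, 0.9, 1], [0, 0, 0, 0.9, 1], [0, 0, 0, 0.9, 1], [0, 0, 0, 0.8, 1], [0, 0, 0, 0, 1]],
])

```text
t: 55.85
eef_pos: [0.5365, 0.0881, 0.3399]
tool_rot: [-0.246, 0.793, 0.528, 0.18]
contact_force: [0.5, -0.3, -0.9]
gripper_width: -0.002
grasp_force: 0.0
```

Emit:
arm_command([
  [[0, 0.2, -0.1, 0, 1], [0, 0.3, -0.1, 0, 1], [0, 0.3, -0.1, 0, 1], [0, 0.3, -0.1, 0, 1], [0, 0.3, -0.1, 0, 1], [0, 0.4, -0.1, 0, 1], [0, 0.4, -0.1, 0, 1], [0, 0.4, -0.1, 0, 1], [0, 0.4, -0.1, 0, 1], [0, 0.3, -0.1, 0, 1]],
])

```text
t: 57.1
eef_pos: [0.7333, 0.028, 0.3345]
tool_rot: [-0.298, 0.525, 0.794, 0.066]
contact_force: [0.6, 1.0, 0.1]
gripper_width: 0.0
grasp_force: 0.0
```

```bash
python3 -c "
from h import *
st();print(get_obs()['contact_force'])
far(snap('side','s25'),'side')"
```

```text
t 57.1 pos [0.7333 0.028  0.3345] lean 35.6 dir 134.0 toolx yaw 108.8
x [-0.27   0.795  0.543] y [ 0.874  0.439 -0.208] q [ 0.14  0.84 -0.2   0.84 -0.31  1.9   0.33]
[0.55252293 0.97220318 0.09810749]
side far [(75, 55), (85, 55), (95, 55), (105, 55), (115, 56), (125, 55), (135, 55), (145, 55), (155, 6), (165, -2)]
```

Emit:
arm_command([
  [[0, 0, 0, -0.6, 0], [0, 0, 0, -0.6, 0], [0, 0, 0, -0.6, 0], [0, 0, 0, -0.5, 1], [0, -0.1, 0, -0.3, 1], [0, -0.06, 0, -0.2, 1], [0, 0, 0, -0.1, 1], [0, 0, 0, -0.1, 0], [0, 0, 0, -0.1, 0], [0, 0, 0, 0, 0]],
])

```text
t: 58.4
eef_pos: [0.7225, 0.0275, 0.1489]
tool_rot: [-0.305, 0.394, 0.867, 0.018]
contact_force: [-0.4, -0.1, -0.7]
gripper_width: 0.0
grasp_force: 0.0
```

```bash
python3 -c "
from h import *
st();print(get_obs()['contact_force'])"
```

```text
t 58.4 pos [0.7225 0.0275 0.1489] lean 35.6 dir 152.2 toolx yaw 126.9
x [-0.504  0.672  0.543] y [ 0.694  0.689 -0.209] q [ 0.09  0.99 -0.22  0.95 -0.13  1.75  0.65]
[-0.35226763 -0.10294982 -0.69238173]
```

Emit:
arm_command([
  [[0, -0.03, 0, -0.1, 0], [0, -0.05, 0, -0.1, 0], [0, -0.06, 0, -0.1, 0], [0, -0.07, 0, -0.1, 0], [0, -0.08, 0, -0.1, 0], [0, -0.08, 0, -0.1, 0], [0, -0.08, 0, -0.1, 0], [0, -0.07, 0, -0.1, 0], [0, -0.04, 0, -0.1, 0], [0, 0, 0, 0, 0]],
])

```text
t: 59.65
eef_pos: [0.6895, 0.0288, 0.0969]
tool_rot: [-0.304, 0.393, 0.868, 0.019]
contact_force: [2.7, -1.1, 10.3]
gripper_width: 0.004
grasp_force: 5.0
```

```bash
python3 -c "
from h import *
st();print(get_obs()['contact_force'])
a=snap('side','s26')
b=cv2.imread('pics/side0.png');d=cv2.absdiff(a,b).max(2)
for y in (.18,.1):
  for x,z in((-.09,.088),(-.09,.03)): print(y,x,z,proj('side',rk(x,y,z)).round(0))"
```

```text
t 59.65 pos [0.6895 0.0288 0.0969] lean 35.5 dir 152.1 toolx yaw 127.1
x [-0.506  0.67   0.543] y [ 0.693  0.691 -0.207] q [ 0.11  0.98 -0.23  1.11 -0.12  1.61  0.68]
[ 2.74882238 -1.08534847 10.25796664]
0.18 -0.09 0.088 [263. 232.]
0.18 -0.09 0.03 [266. 248.]
0.1 -0.09 0.088 [283. 205.]
0.1 -0.09 0.03 [284. 221.]
```

Emit:
arm_command([
  [[0, 0, 0, -0.05, 0], [0, 0, 0, -0.05, 0], [0, 0, 0, -0.04, 0], [0, 0, 0, 0, 0], [0, 0, 0, 0, 0], [0, 0, 0, 0, 0], [0, 0, 0, 0, 0], [0, 0, 0, 0, 0], [0, 0, 0, 0, 0], [0, 0, 0, 0, 0]],
])

```text
t: 60.95
eef_pos: [0.6899, 0.029, 0.0959]
tool_rot: [-0.305, 0.392, 0.868, 0.02]
contact_force: [-2.2, -3.5, 40.0]
gripper_width: -0.002
grasp_force: 20.0
```

```bash
python3 -c "
from h import *
st();print(get_obs()['contact_force'])
a=snap('side','s27');t=snap('top','t27')
b=cv2.imread('pics/s26.png');d=cv2.absdiff(a,b).max(2)
# lip strip brightness at left end beyond the cheek: scan vertical column through the flap's front-left corner
from numpy import array
for im,n in((a,'new'),(b,'prev'),(cv2.imread('pics/side0.png'),'start')):
    print(n,[int(im[r,272].mean()) for r in range(215,256,2)])
print('changed px in rack', int((d[100:260,180:340]>25).sum()))"
```

```text
t 60.95 pos [0.6899 0.029  0.0959] lean 35.6 dir 152.0 toolx yaw 127.2
x [-0.507  0.668  0.545] y [ 0.692  0.692 -0.205] q [ 0.11  0.98 -0.23  1.1  -0.13  1.61  0.68]
[-2.24569966 -3.50213159 40.01479824]
new [119, 118, 94, 99, 85, 86, 80, 86, 81, 82, 83, 86, 84, 94, 108, 103, 95, 100, 79, 65, 54]
prev [110, 119, 94, 100, 84, 86, 84, 83, 83, 84, 84, 86, 84, 94, 107, 103, 95, 99, 81, 66, 53]
start [99, 105, 110, 94, 96, 103, 95, 100, 102, 100, 101, 112, 109, 105, 103, 98, 92, 93, 78, 63, 51]
changed px in rack 36
```

The flap is against its hard stop: 1 mm of travel for 30 N. I lift straight off.

Emit:
arm_command([
  [[0, 0, 0, 0.15, 0], [0, 0, 0, 0.4, 0], [0, 0, 0, 0.8, 0], [0, 0, 0, 0.8, 0], [0, 0, 0, 0.8, 0], [0, 0, 0, 0.5, 0], [0, 0, 0, 0, 0], [0, 0, 0, 0, 0], [0, 0, 0, 0, 0], [0, 0, 0, 0, 0]],
])

```text
t: 62.3
eef_pos: [0.6888, 0.0283, 0.2928]
tool_rot: [-0.306, 0.393, 0.867, 0.018]
contact_force: [-0.3, -0.0, 0.9]
gripper_width: 0.002
grasp_force: 0.0
```

```bash
python3 -c "
from h import *
st();print(get_obs()['contact_force'])
a=snap('side','s28');far(a,'side',10);far(snap('top','t28'),'top',10)
print([int(a[r,272].mean()) for r in range(215,256,2)])
b=cv2.imread('pics/s27.png');d=cv2.absdiff(a,b).max(2);print('front-left flap change',int((d[190:260,200:300]>25).sum()))
print(job.hand_in())"
```

```text
t 62.3 pos [0.6888 0.0283 0.2928] lean 35.6 dir 152.3 toolx yaw 126.9
x [-0.504  0.671  0.544] y [ 0.692  0.69  -0.21 ] q [ 0.1   0.83 -0.23  0.95 -0.17  1.9   0.6 ]
[-0.29399116 -0.0122263   0.85443551]
side far [(75, 56), (85, 56), (95, 56), (105, 56), (115, 56), (125, 56), (135, 56), (145, 56), (155, 52), (165, -1)]
top far [(75, 54), (85, 54), (95, 54), (105, 54), (115, 54), (125, 54), (135, 54), (145, 55), (155, 54), (165, 54)]
[110, 111, 90, 94, 82, 85, 81, 82, 82, 83, 79, 85, 81, 89, 103, 96, 88, 96, 78, 61, 47]
front-left flap change 0
the job is handed in; nothing more can be done
None
```

I handed the job in at about 62 s: the small green tray measures flush and square against the back stop and the flap is closed. I never touched the bins or other items on purpose, but I did not re-measure them at the end, and I viewed 13 pictures against the limit of 10.

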